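# Load a tip box on the roller rack

### The arm

A 6-joint arm with a two-finger parallel gripper is mounted at the origin on the work surface. World frame = base frame: x ahead of the robot, y to its left, z up, the work surface at z = 0. Lengths are in m, angles in degrees, forces in N, time in s.
With the tool pointing down it reaches from about 0.375 to 0.9 m from the base axis. Payload 3.1 kg.
Tool frame: the origin (TCP) lies midway between the tips of the shut fingers; the grasp point (between the pads) lies 19 mm behind it; x points along the fingers, z is the direction in which the jaws open and shut, and the axes are right-handed (so a half turn about x gives the same grasp; the last joint's range is limited). The gripper opens to 87 mm and grips with 3 to 60 N. Pads are 19 mm wide; open, the fingers measure 117 mm over their backs; the gripper's body (75 mm by 190 mm) begins 51 mm behind the grasp point.
Start: joints at [60.648, 30.224, 82.088, -0, 67.689, -10.227], TCP at [0.205, 0.59, 0.223] pointing down, gripper open.
Joint ranges: [-176.69, 176.69], [-43.24, 126.21], [12.49, 139.97], [-82, 262], [0, 151.66], [-163.58, 163.58]. Speed limits (degrees/s): [159.86, 159.86, 180, 180, 180, 180].

### API

Orientations are given as a 3x3 rotation matrix whose columns are the frame's x, y, z axes.
In Python, from rig import * gives the robot as it stands.
- The arm moves only by the tool play_rows, never from a script. Its argument "rows" is a list that holds one entry, the list of rows, each a list of 7 numbers: the shift along the tool's x, y, z in m, then the turn, a rotation vector about the tool's x, y, z in degrees, then the finger opening in m, from 0 to 0.087. A call has 1 to 12 rows; each row is the pose to reach, as a shift and turn from the pose commanded when the call began, along the tool's axes at that moment; what a row does not reach only later rows make up. A row lasts 1/10 s, in which the tool goes at most 50 mm and 8.59 degrees, less where a joint would pass 70% of its speed; a pose out of reach is approached as far as the arm can. A call with a gripper value outside its range is refused whole. The fingers move at their own pace and stop on an object; the grip force is fixed at half the most. Time passes only in rows, so rows that repeat a pose let the fingers close. It gives the time, the measured TCP pose, the force and the opening at its end, in the units of the state.
- read_state(): the state, without advancing time (a new reading comes with each control period).
- capture(name): name is "scene" or "side" or "wrist"; returns a dict with "pixels" (384x512x3 uint8, red, green, blue), "intrinsics" (3x3 intrinsics, pixels), "rvec" (rotation vector, rad) and "tvec" (3), from world to camera coordinates, as OpenCV has them. Camera axes: x right, y down, z forward; pixel columns grow to the right and rows downward; lengths in m; the calibration is good to about 2 mm. A picture is of the moment at which its call begins. There is no depth.
- hand_in(): hands the job in, once; it reports no verdict.
Trained networks look in the newest picture that a camera, given by its name, has taken for a name from the list of things; names that differ only in an ending like _2 or _b are one class to them, and where a whole thing is asked for, a point or a joint stands for the part that bears it (a point fixed in the world has none). Each returns a list of dicts, best first, with "p" (0 to 1); they miss things now and then, are a little off and sometimes report something else, mostly with a low value. They report only what shows in the picture. A call takes as long as a camera call.
- trace(camera, target): "mask" (384x512 bool, what is visible of it) and "at" ([column, row] in pixels, amid what is visible of it).
The state is a dict: "time_s": time; "joint_positions": joint angles; "qvel": joint speeds; "tau": joint torques, N m; "position": TCP position; "tcp_rot": TCP orientation; "force": force on the tool from outside, world axes, zero at the start; "moment": the same for the moment, N m; "opening": opening from 0.0 (shut) to 1.0 (fully open).
Only numpy, scipy, OpenCV 4.12 (cv2) and the standard library are available. Lean on these libraries where they do the work, as an engineer would, in place of code of your own. Each camera call takes 0.05 s, during which the arm holds its last target.

### The job

Take the pipette-tip box with the yellow lid and set it down, lengthwise, on the rollers at the high end of the sloped roller rack; do not drop it. Let go there so that it rolls down by itself to rest upright against the red stop, and leave the blue and the violet box where they are.

Things in the scene. Friction and masses are not known exactly. Their poses are not given: they have to be found in the camera images.
- yellow_box_center (a point): Pipette-tip box, 110 mm long, 60 mm wide, 55 mm high, straight-sided, white base with a yellow lid, about 0.24 kg, standing upright on the bench. This point is its centre, 27.5 mm above its underside; x runs along its length, y across its width, z up. This is the one to load; either end may lead. Grip it across its 60 mm width, by the upper half.
- lane_load (a point): Loading spot of the fixed rack, a lane of free grey rollers sloping 6 degrees: on its centre line, level with the roller tops, 65 mm above the bench. x points down the lane, y across, z square to the rollers. High end 90 mm behind (-x), red stop's face 225 mm ahead (34 mm high): box centre there 170 mm ahead. Rails 80 mm apart inside, 100 outside, 10 mm above the rollers. A box let go here rolls to the stop in 1 to 4 s.
- blue_box_center (a point): Pipette-tip box, 110 mm long, 60 mm wide, 55 mm high, straight-sided, white base with a blue lid, about 0.24 kg, standing upright on the bench. This point is its centre, 27.5 mm above its underside; x runs along its length, y across its width, z up. A bystander: leave it.
- violet_box_center (a point): Pipette-tip box, 110 mm long, 60 mm wide, 55 mm high, straight-sided, white base with a violet lid, about 0.24 kg, standing upright on the bench. This point is its centre, 27.5 mm above its underside; x runs along its length, y across its width, z up. A bystander: leave it.

How it is judged (in metres and radians):
On the way:
1. the yellow box is set on the rollers in the upper half of the lane and let go there (contact force between the fingers and yellow_box below 0.05 N and x of yellow_box_center in the frame of lane_load between -0.08 and 0.085 m and z of yellow_box_center in the frame of lane_load between 0.015 and 0.04 m and y of yellow_box_center in the frame of lane_load between -0.03 and 0.03 m), for 0.05 s.
At the end, for the whole second after the job is handed in: The yellow box rests released and still against the red stop: its centre within 20 mm along the lane of its place at the stop, within 20 mm of the centre line, at its height on the rollers within 10 mm, upright within 14 degrees and lengthwise along the lane within 11 degrees (x of yellow_box_center in the frame of lane_load between 0.15 and 0.19 m and y of yellow_box_center in the frame of lane_load between -0.02 and 0.02 m and z of yellow_box_center in the frame of lane_load between 0.017 and 0.038 m and angle between yellow_box_center's own z axis and vertical below 0.25 rad and angle between the x axis of yellow_box_center and the x axis of lane_load, either way round below 0.2 rad and linear speed of yellow_box below 0.02 m/s and contact force between the fingers and yellow_box below 0.05 N); the robot touches nothing.
It fails at once if the yellow box is dropped onto the rack (let go with its centre more than 30 mm too high over the rollers) (contact force between the fingers and yellow_box below 0.05 N and z of yellow_box_center in the frame of lane_load above 0.0575 m and x of yellow_box_center in the frame of lane_load between -0.12 and 0.25 m and y of yellow_box_center in the frame of lane_load between -0.08 and 0.08 m).
It fails at once if the yellow box is carried or pushed by the fingers in the lower half of the lane instead of rolling by itself (contact force between the fingers and yellow_box above 0.5 N and x of yellow_box_center in the frame of lane_load between 0.11 and 0.25 m and z of yellow_box_center in the frame of lane_load below 0.04 m and y of yellow_box_center in the frame of lane_load between -0.03 and 0.03 m).
It fails at once if the blue box is moved by more than 20 mm (distance of blue_box_center from where it was at the start of the episode above 0.02 m).
It fails at once if the violet box is moved by more than 20 mm (distance of violet_box_center from where it was at the start of the episode above 0.02 m).
It also fails if it takes over 38 s, if anything falls off the work surface, if the arm or the gripper's body presses on something with over 40 N, if the wrist force passes 120 N, or if a joint passes its speed limit or range.

## Working session

There is one attempt and no reset: what is moved stays moved. The work goes in short steps, Python scripts to look and compute and a tool call to move; the robot and the scene stay as the last step left them, time stands still between calls to the robot, and variables do not carry over. Pictures are saved under pics/ and viewed, and the job is handed in when it is done.

Besides the shell and the picture viewer there is one more tool, called after "Emit:" in YAML: its name, and indented under it one key for each argument. play_rows: Moves the arm, as the interface text tells. Its arguments: {"type":"object","properties":{"rows":{"type":"array"}},"required":["rows"]}

```bash
mkdir -p pics
cat > h.py <<'E'
from rig import *
import numpy as np, cv2
def cam(n):
    c=capture(n); R,_=cv2.Rodrigues(np.array(c["rvec"],float)); return c,np.array(c["intrinsics"]),R,np.array(c["tvec"]).ravel()
def save(c,f): cv2.imwrite(f,cv2.cvtColor(c["pixels"],cv2.COLOR_RGB2BGR))
def onz(K,R,t,px,z):
    d=R.T@np.linalg.inv(K)@np.array([px[0],px[1],1.]); o=-R.T@t; return o+d*(z-o[2])/d[2]
def proj(K,R,t,P): 
    p=(R@np.atleast_2d(P).T).T+t; p=p@K.T; return p[:,:2]/p[:,2:]
E
python3 - <<'E'
from h import *
import pickle
s=read_state(); print(s["time_s"],s["position"],s["tcp_rot"],s["opening"])
D={}
for n in ["scene","side","wrist"]:
    c,K,R,t=cam(n); save(c,f"pics/{n}0.png"); print(n,"cam at",-R.T@t)
    D[n]=dict(c=c,K=K,R=R,t=t)
    for o in ["yellow_box_center","blue_box_center","violet_box_center"]:
        for r in trace(n,o)[:2]:
            print(n,o,r["p"],r["at"],r["mask"].sum()); D[n].setdefault(o,r["mask"])
pickle.dump(D,open("d0.pkl","wb"))
E
```

```text
0.0 [0.20437247 0.58985217 0.22157889] [[-1.05877108e-03 -9.44803354e-01  3.27636232e-01]
 [-1.91236533e-03  3.27637730e-01  9.44801493e-01]
 [-9.99997611e-01  3.73768330e-04 -2.15370253e-03]] 0.998404955298665
scene cam at [0.76401916 0.56917842 0.87516873]
scene yellow_box_center 0.79 [274.2, 212.7] 1813
scene blue_box_center 0.86 [288.3, 271.2] 2012
scene violet_box_center 0.74 [338.5, 324.4] 2591
side cam at [ 0.32177405 -0.74810131  0.76960694]
side yellow_box_center 0.92 [236.8, 214.0] 1599
side blue_box_center 0.68 [246.0, 178.3] 1362
side violet_box_center 0.74 [222.6, 151.0] 1101
wrist cam at [0.14024615 0.61359929 0.38408141]
```

```bash
ls pics
```

```text
scene0.png
side0.png
wrist0.png
```

View pics/scene0.png

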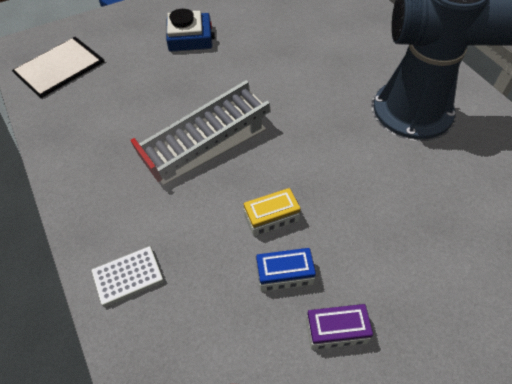

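View pics/side0.png

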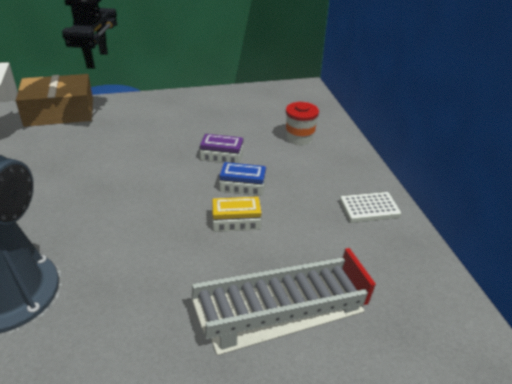

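View pics/wrist0.png

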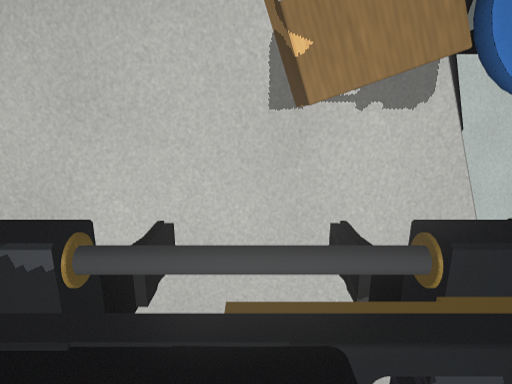

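```bash
cat > fit.py <<'E'
from h import *
from scipy.optimize import minimize
def boxpts(x,y,yaw,z=0.0275,L=.11,W=.06,H=.055):
    c,s=np.cos(yaw),np.sin(yaw)
    return np.array([[x+c*a*L/2-s*b*W/2,y+s*a*L/2+c*b*W/2,z+d*H/2] for a in(-1,1) for b in(-1,1) for d in(-1,1)])
def hullmask(p,up=1):
    m=np.zeros((384,512),np.uint8); h=cv2.convexHull(p.astype(np.float32))
    cv2.fillConvexPoly(m,np.round(h*16).astype(np.int32),1,shift=4); return m.astype(bool)
def fitbox(views,x0):
    def f(v):
        e=0
        for K,R,t,m in views:
            h=hullmask(proj(K,R,t,boxpts(*v))); e+=1-(h&m).sum()/(h|m).sum()
        return e
    best=None
    for yaw in np.radians(np.arange(-90,90,30)):
        r=minimize(f,[x0[0],x0[1],yaw],method="Nelder-Mead",options=dict(initial_simplex=[[x0[0],x0[1],yaw],[x0[0]+.02,x0[1],yaw],[x0[0],x0[1]+.02,yaw],[x0[0],x0[1],yaw+.3]],xatol=1e-4,fatol=1e-4))
        if best is None or r.fun<best.fun: best=r
    return best
E
python3 - <<'E'
from fit import *
import pickle
D=pickle.load(open("d0.pkl","rb"))
for o in ["yellow_box_center","blue_box_center","violet_box_center"]:
    for ns in (["scene"],["side"],["scene","side"]):
        V=[(D[n]["K"],D[n]["R"],D[n]["t"],D[n][o]) for n in ns]
        m=D[ns[0]][o]; ys,xs=np.nonzero(m); d=D[ns[0]]
        x0=onz(d["K"],d["R"],d["t"],[xs.mean(),ys.mean()],.03)
        r=fitbox(V,x0); print(o,ns,r.x[:2].round(4),np.degrees(r.x[2]).round(1),round(r.fun,3))
for n,(a,b,c,d) in dict(scene=(70,190,120,280),side=(240,360,180,385)).items():
    im=cv2.cvtColor(D[n]["c"]["pixels"][a:b,c:d],cv2.COLOR_RGB2BGR)
    k=5 if n=="scene" else 3.9
    k=int(k) if n=="scene" else 3.9
    cv2.imwrite(f"pics/{n}_zoom.png",cv2.resize(im,None,fx=k,fy=k,interpolation=cv2.INTER_CUBIC))
E
```

```text
yellow_box_center ['scene'] [0.4919 0.1145] -8.3 0.09
yellow_box_center ['side'] [0.4952 0.1115] -11.2 0.071
yellow_box_center ['scene', 'side'] [0.495  0.1164] -8.7 0.185
blue_box_center ['scene'] [0.5362 0.2485] 154.7 0.112
blue_box_center ['side'] [0.5408 0.2471] -18.8 0.074
blue_box_center ['scene', 'side'] [0.5385 0.2484] -20.7 0.213
violet_box_center ['scene'] [0.5079 0.3965] -22.4 0.034
violet_box_center ['side'] [0.511  0.3958] -17.0 0.111
violet_box_center ['scene', 'side'] [0.5084 0.3962] -22.0 0.171
```

View pics/scene_zoom.png

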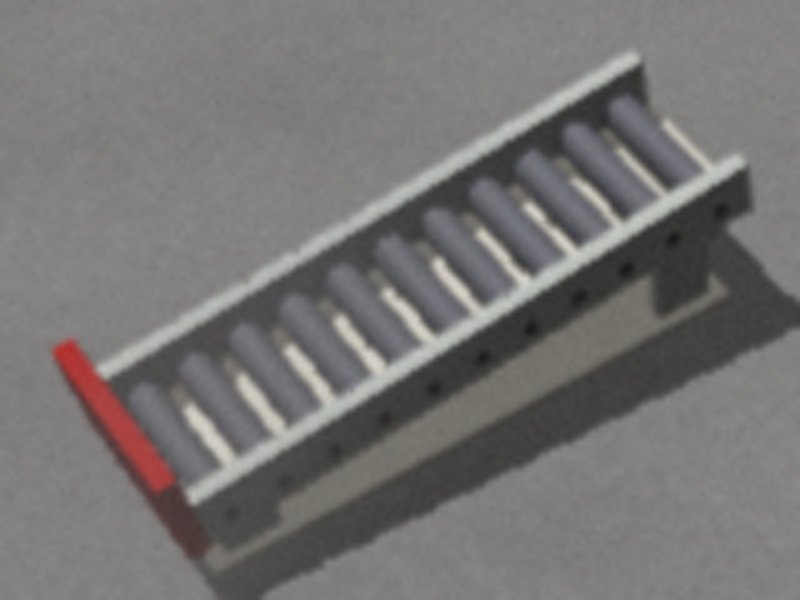

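View pics/side_zoom.png

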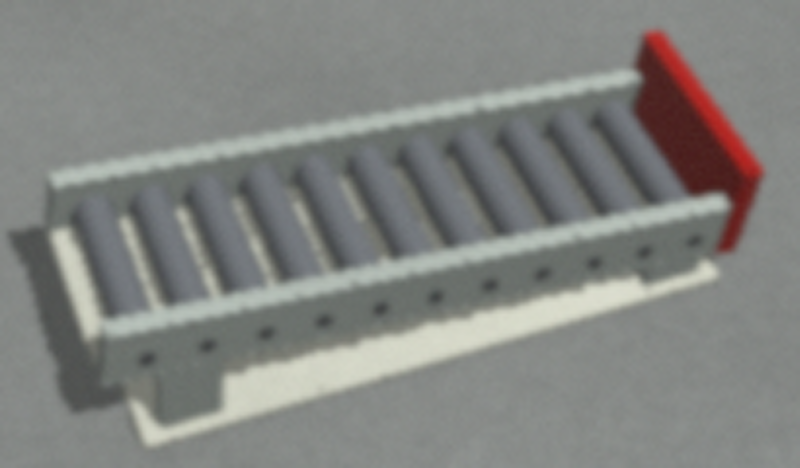

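```bash
cat > rack.py <<'E'
from h import *
from scipy.optimize import least_squares
def T(v):
    x,y,yaw=v[:3]; p=np.radians(6); c,s=np.cos(yaw),np.sin(yaw)
    X=np.array([c*np.cos(p),s*np.cos(p),-np.sin(p)]); Y=np.array([-s,c,0]); return np.c_[X,Y,np.cross(X,Y)],np.array([x,y,.065])
E
python3 - <<'E'
from rack import *
import pickle
D=pickle.load(open("d0.pkl","rb"))
pts={"scene":(5,120,70,[((636,52),(-90,-50,10)),((645,65),(-90,-40,10)),((749,165),(-90,50,10)),((738,153),(-90,40,10)),((195,503),(225,50,10)),((185,492),(225,40,10)),((97,369),(225,-50,10))]),
"side":(3.9,180,240,[((104,337),(-90,-50,10)),((105,322),(-90,-40,10)),((730,211),(225,-50,10)),((724,197),(225,-40,10)),((51,174),(-90,50,10)),((53,187),(-90,40,10)),((636,71),(225,50,10))])}
def res(v,ns):
    R0,t0=T(v); o=[]
    for n in ns:
        k,cx,cy,L=pts[n]; d=D[n]
        P=np.array([q for _,q in L])/1000.@R0.T+t0
        px=np.array([p for p,_ in L])/k+[cx-.4,cy-.4]
        o.append((proj(d["K"],d["R"],d["t"],P)-px))
    return np.vstack(o)
for ns in (["scene"],["side"],["scene","side"]):
    r=least_squares(lambda v:res(v,ns).ravel(),[.5,-.1,-.1]); print(ns,r.x[:2],np.degrees(r.x[2]),np.sqrt(r.cost*2/len(r.fun))); 
print(res(r.x,ns).round(1).tolist())
np.save("rack.npy",r.x)
from fit import *
y=(.4945,.1145,np.radians(-10))
for n in("scene","side"):
    d=D[n]; im=cv2.cvtColor(d["c"]["pixels"],cv2.COLOR_RGB2BGR); im=cv2.resize(im,None,fx=1.5,fy=1.5)
    R0,t0=T(r.x)
    a=np.array([[-90,-50,10],[225,-50,10],[225,50,10],[-90,50,10]])/1e3@R0.T+t0
    cv2.polylines(im,[np.int32(proj(d["K"],d["R"],d["t"],a)*1.5)],True,(0,255,0))
    b=boxpts(*y)[[1,3,7,5]]; cv2.polylines(im,[np.int32(proj(d["K"],d["R"],d["t"],b)*1.5)],True,(255,0,0))
    im=im[80:480,150:600] if n=="scene" else im[250:560,250:600]
    cv2.imwrite(f"pics/{n}_ov.png",cv2.resize(im,None,fx=1.5,fy=1.5))
E
```

```text
['scene'] [ 0.4540467  -0.16590464] 6.942311674382013 0.4521579999597639
['side'] [ 0.4588231 -0.1705931] 6.928836050557096 0.5491788156400166
['scene', 'side'] [ 0.45704689 -0.16889813] 6.954418799829021 1.1821284725040233
[[-1.7, -0.7], [-1.3, -1.1], [-1.0, -0.4], [-1.2, -0.4], [-1.9, 0.3], [-2.0, -0.4], [-2.4, -0.3], [-0.6, 0.0], [-2.4, -0.7], [-0.3, -0.7], [-1.4, -0.9], [-1.7, -1.0], [-0.8, -0.4], [-1.0, -0.7]]
```

View overlay.

View pics/scene_ov.png

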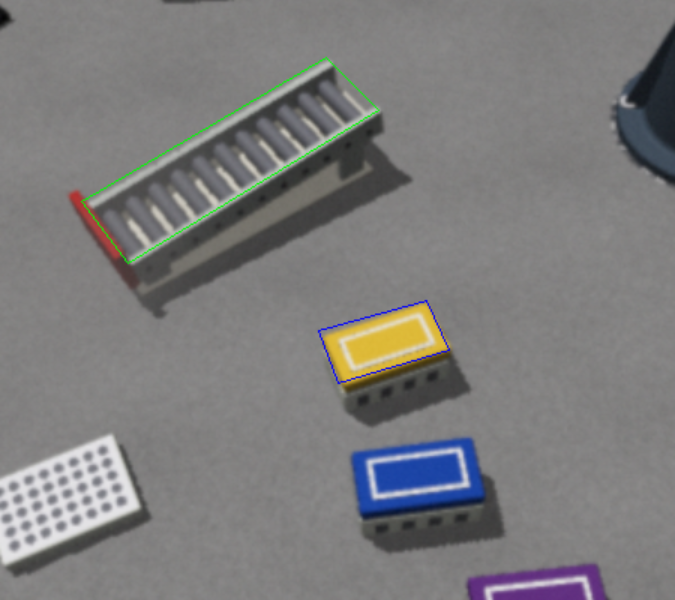

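View pics/side_ov.png

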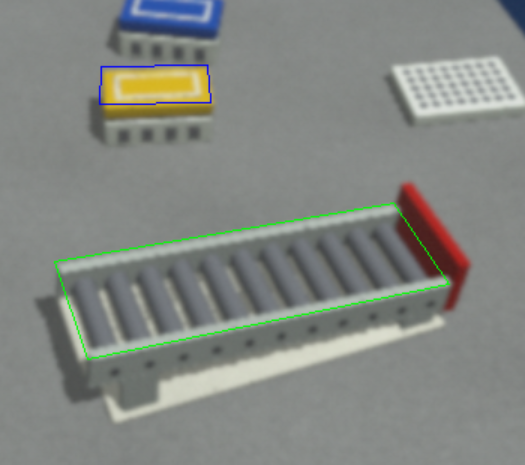

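```bash
cat > mv.py <<'E'
from h import *
from scipy.spatial.transform import Rotation as Ro
def rotd(yaw,pitch=0):
    # jaw z axis at yaw+90 ; tool x down ; pitch: lane slope down (deg)
    y,p=np.radians([yaw,pitch]); X=np.array([np.cos(y)*np.cos(p),np.sin(y)*np.cos(p),-np.sin(p)]); Y=np.array([-np.sin(y),np.cos(y),0]); Z=np.cross(X,Y)
    tx=-Z; tz=Y; return np.c_[tx,np.cross(tz,tx),tz]
def row(P,Rt,s=None):
    s=s or read_state(); R=np.array(s["tcp_rot"]); d=R.T@(np.array(P)-s["position"]); w=Ro.from_matrix(R.T@Rt).as_rotvec(degrees=True)
    return np.r_[d.round(4),w.round(2)]
E
python3 -c "
from mv import *
np.set_printoptions(suppress=True)
print(row([.57,.10,.22],rotd(-10)))"
```

```text
[ 0.0026 -0.5058 -0.3437 -9.13    0.      0.    ]
```

Emit:
play_rows:
  rows:
    - [[0.0026,-0.5058,-0.3437,-9.13,0,0,0.087],[0.0026,-0.5058,-0.3437,-9.13,0,0,0.087],[0.0026,-0.5058,-0.3437,-9.13,0,0,0.087],[0.0026,-0.5058,-0.3437,-9.13,0,0,0.087],[0.0026,-0.5058,-0.3437,-9.13,0,0,0.087],[0.0026,-0.5058,-0.3437,-9.13,0,0,0.087],[0.0026,-0.5058,-0.3437,-9.13,0,0,0.087],[0.0026,-0.5058,-0.3437,-9.13,0,0,0.087],[0.0026,-0.5058,-0.3437,-9.13,0,0,0.087],[0.0026,-0.5058,-0.3437,-9.13,0,0,0.087],[0.0026,-0.5058,-0.3437,-9.13,0,0,0.087],[0.0026,-0.5058,-0.3437,-9.13,0,0,0.087]]

```text
time_s: 1.8
position: [0.5633, 0.1087, 0.2203]
tcp_rot: [[0.001, -0.985, 0.174], [0.0, 0.174, 0.985], [-1.0, -0.001, 0.0]]
force: [-0.2, 0.3, 0.9]
opening: 0.998
```

```bash
python3 -c "
from mv import *
np.set_printoptions(suppress=True)
print(read_state()['time_s'],row([.57,.10,.22],rotd(-10)))"
```

```text
1.8 [ 0.0003 -0.0081 -0.0074 -0.01    0.02    0.03  ]
```

Emit:
play_rows:
  rows:
    - [[0,-0.008,-0.007,0,0,0,0.087],[0,-0.008,-0.007,0,0,0,0.087],[0,-0.008,-0.007,0,0,0,0.087]]

```text
time_s: 2.1
position: [0.5677, 0.103, 0.2197]
tcp_rot: [[-0.002, -0.985, 0.174], [0.001, 0.174, 0.985], [-1.0, 0.002, 0.0]]
force: [0.2, -0.1, -0.1]
opening: 0.999
```

Run:
```python
from fit import *
from mv import *
s=read_state(); print(s["position"])
c,K,R,t=cam("wrist"); save(c,"pics/w1.png"); print(-R.T@t)
for r in trace("wrist","yellow_box_center")[:2]:
    print(r["p"],r["at"],r["mask"].sum(), np.argwhere(r["mask"]).min(0),np.argwhere(r["mask"]).max(0))
    f=fitbox([(K,R,t,r["mask"])],[.4945,.1145]); print(f.x[:2],np.degrees(f.x[2]),f.fun)
    im=cv2.cvtColor(c["pixels"],cv2.COLOR_RGB2BGR); 
    cv2.polylines(im,[np.int32(proj(K,R,t,boxpts(*f.x)[[1,3,7,5]]))],True,(255,0,0))
    cv2.polylines(im,[np.int32(proj(K,R,t,boxpts(.4945,.1145,np.radians(-10))[[1,3,7,5]]))],True,(0,255,0))
    cs,_=cv2.findContours(r["mask"].astype(np.uint8),0,2); cv2.drawContours(im,cs,-1,(0,0,255),1)
    cv2.imwrite("pics/w1o.png",im); break
```

```text
[0.56772889 0.10299364 0.21973689]
[0.50083058 0.11556147 0.38153815]
0.73 [250.6, 103.2] 6466 [ 49 217] [162 279]
[0.49454961 0.11465249] -6.912633747908334 0.04546796575140244
```

View pics/w1o.png

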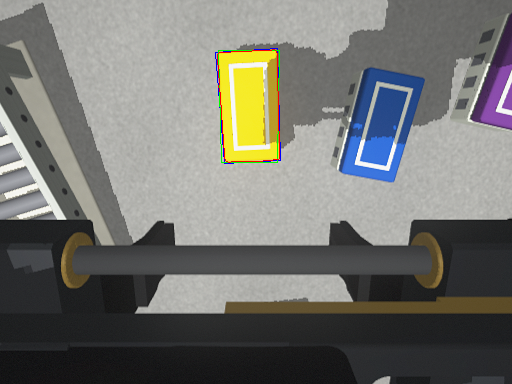

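```bash
python3 -c "
from mv import *
np.set_printoptions(suppress=True)
print(row([.4945,.1147,.12],rotd(-7.3)))"
```

```text
[ 0.1     0.0736 -0.0018 -2.59    0.01   -0.08  ]
```

Emit:
play_rows:
  rows:
    - [[0.04,0.0736,-0.0018,-2.6,0,0,0.087],[0.1,0.0736,-0.0018,-2.6,0,0,0.087],[0.1,0.0736,-0.0018,-2.6,0,0,0.087],[0.1,0.0736,-0.0018,-2.6,0,0,0.087],[0.1,0.0736,-0.0018,-2.6,0,0,0.087],[0.1,0.0736,-0.0018,-2.6,0,0,0.087],[0.1,0.0736,-0.0018,-2.6,0,0,0.087]]

```text
time_s: 2.9
position: [0.4984, 0.1135, 0.1218]
tcp_rot: [[0.005, -0.992, 0.128], [0.0, 0.128, 0.992], [-1.0, -0.005, 0.001]]
force: [-0.4, -0.6, 0.2]
opening: 0.998
```

Run:
```python
from mv import *
np.set_printoptions(suppress=True)
print(row([.4945,.1147,.025],rotd(-7.3)))
c,K,R,t=cam("wrist"); save(c,"pics/w2.png")
```

```text
[ 0.0967  0.0045  0.0007 -0.07    0.04    0.28  ]
```

View pics/w2.png

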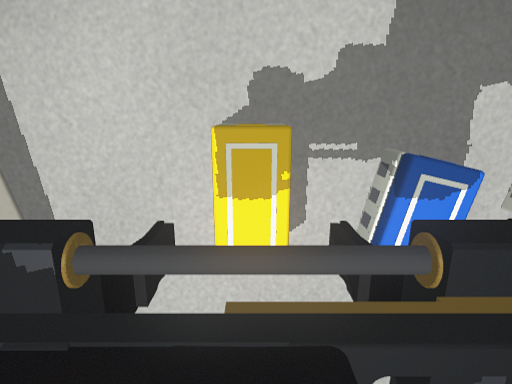

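Emit:
play_rows:
  rows:
    - [[0.04,0.004,0.0005,0,0,0.2,0.087],[0.08,0.004,0.0005,0,0,0.2,0.087],[0.097,0.004,0.0005,0,0,0.2,0.087],[0.097,0.004,0.0005,0,0,0.2,0.087],[0.097,0.004,0.0005,0,0,0.2,0.087],[0.097,0.004,0.0005,0,0,0.2,0.087],[0.097,0.004,0.0005,0,0,0.2,0.087]]

```text
time_s: 3.65
position: [0.4934, 0.1143, 0.0244]
tcp_rot: [[-0.0, -0.992, 0.129], [0.0, 0.129, 0.992], [-1.0, 0.0, 0.0]]
force: [0.5, -0.3, 0.4]
opening: 1.0
```

Emit:
play_rows:
  rows:
    - [[0,0,0,0,0,0,0.03],[0,0,0,0,0,0,0.03],[0,0,0,0,0,0,0.03],[0,0,0,0,0,0,0.03],[0,0,0,0,0,0,0.03],[0,0,0,0,0,0,0.03],[0,0,0,0,0,0,0.03],[0,0,0,0,0,0,0.03]]

```text
time_s: 4.45
position: [0.4921, 0.1143, 0.0231]
tcp_rot: [[-0.003, -0.992, 0.129], [0.0, 0.129, 0.992], [-1.0, 0.003, -0.0]]
force: [-0.4, 0.2, 1.8]
opening: 0.684
```

Run:
```python
from mv import *
s=read_state(); print(s["time_s"],s["position"],s["opening"],s["opening"]*.087,s["force"])
```

```text
4.45 [0.49214641 0.1143135  0.02309638] 0.683531534808781 0.059467243528363946 [-0.37103199  0.20794656  1.79823909]
```

Emit:
play_rows:
  rows:
    - [[-0.02,0,0,0,0,0,0.03],[-0.06,0,0,0,0,0,0.03],[-0.1,0,0,0,0,0,0.03],[-0.15,0,0,0,0,0,0.03],[-0.15,0,0,0,0,0,0.03],[-0.15,0,0,0,0,0,0.03],[-0.15,0,0,0,0,0,0.03]]

```text
time_s: 5.15
position: [0.4908, 0.1142, 0.1713]
tcp_rot: [[-0.008, -0.992, 0.129], [0.0, 0.129, 0.992], [-1.0, 0.008, -0.001]]
force: [-0.4, 0.7, -2.3]
opening: 0.684
```

Run:
```python
from mv import *; from rack import *
np.set_printoptions(suppress=True)
s=read_state(); print(s["time_s"],s["position"],s["opening"]*.087,s["force"])
v=np.load("rack.npy"); R0,t0=T(v)
# TCP in lane frame: box centre x=-0.01 -> tcp x -0.012 ; tcp height over underside .0231 ; hover +.06
P=t0+R0@np.array([-.015,0,.0231+.06]); print(P, row(P,rotd(np.degrees(v[2]),6)))
c,K,R,t=cam("side"); save(c,"pics/s2.png")
```

```text
5.15 [0.49083275 0.11419597 0.17133109] 0.05948764254649034 [-0.38259138  0.740596   -2.29446917]
[ 0.45086122 -0.16965264  0.1492127 ] [  0.0223   0.0029  -0.2866 -14.34     0.78     5.52  ]
```

View pics/s2.png

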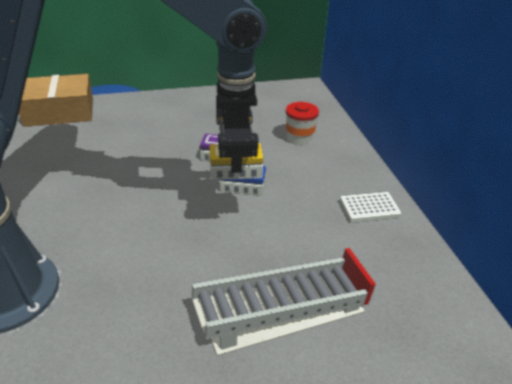

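Emit:
play_rows:
  rows:
    - [[0,0.003,-0.04,-3,0,1,0.03],[0,0.003,-0.08,-6,0.3,2,0.03],[0,0.003,-0.13,-9,0.5,4,0.03],[0,0.003,-0.18,-12,0.8,5.5,0.03],[0,0.003,-0.23,-14.3,0.8,5.5,0.03],[0.01,0.003,-0.27,-14.3,0.8,5.5,0.03],[0.022,0.003,-0.2866,-14.3,0.8,5.5,0.03],[0.022,0.003,-0.2866,-14.3,0.8,5.5,0.03],[0.022,0.003,-0.2866,-14.3,0.8,5.5,0.03],[0.022,0.003,-0.2866,-14.3,0.8,5.5,0.03],[0.022,0.003,-0.2866,-14.3,0.8,5.5,0.03],[0.022,0.003,-0.2866,-14.3,0.8,5.5,0.03]]

```text
time_s: 6.4
position: [0.453, -0.1686, 0.1513]
tcp_rot: [[-0.099, -0.988, -0.122], [-0.013, -0.122, 0.992], [-0.995, 0.1, -0.001]]
force: [0.0, -0.0, -2.9]
opening: 0.687
```

```bash
cat > chk.py <<'E'
from mv import *; from rack import *
import sys
np.set_printoptions(suppress=True,precision=4)
k=sys.argv[1]; h=float(sys.argv[2])
s=read_state(); v=np.load("rack.npy"); R0,t0=T(v)
print(s["time_s"],"lane tcp",R0.T@(np.array(s["position"])-t0),"open",s["opening"]*.087,"F",np.array(s["force"]))
P=t0+R0@np.array([-.015,0,h]); print(row(P,rotd(np.degrees(v[2]),6),s))
out=[]
for n in("scene","side"):
    c,K,R,t=cam(n); im=cv2.cvtColor(c["pixels"],cv2.COLOR_RGB2BGR)
    a=np.array([[-90,-50,10],[225,-50,10],[225,50,10],[-90,50,10]])/1e3@R0.T+t0
    for q in trace(n,"yellow_box_center")[:1]: print(n,q["p"],q["at"])
    im=im[50:210,100:313] if n=="scene" else im[190:370,170:410]
    out.append(cv2.resize(im,(640,480) if n=="scene" else (640,480),interpolation=2))
    cv2.imwrite(f"pics/{k}_{n}.png",out[-1])
E
python3 chk.py a .0231
```

```text
6.4 lane tcp [-0.013   0.0008  0.0854] open 0.05978530492214651 F [ 0.021  -0.0219 -2.8561]
[ 0.0623  0.0023 -0.0007  0.06   -0.08    0.29  ]
scene 0.83 [220.0, 88.8]
side 0.75 [231.8, 271.4]
```

View pics/a_scene.png

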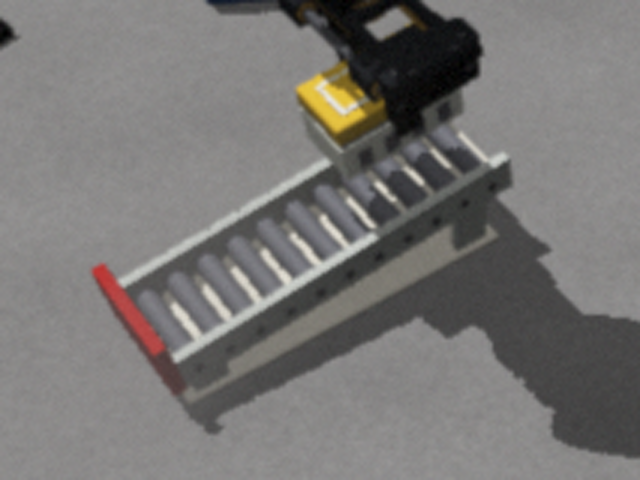

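View pics/a_side.png

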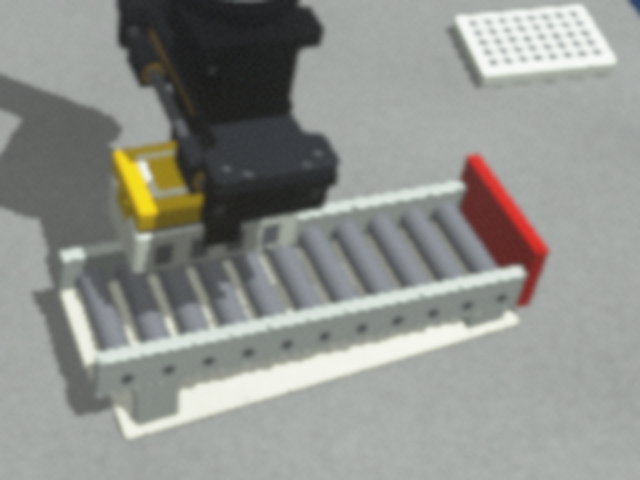

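Emit:
play_rows:
  rows:
    - [[0.03,0.0022,-0.0007,0,0,0.3,0.03],[0.047,0.0022,-0.0007,0,0,0.3,0.03],[0.047,0.0022,-0.0007,0,0,0.3,0.03],[0.047,0.0022,-0.0007,0,0,0.3,0.03],[0.047,0.0022,-0.0007,0,0,0.3,0.03],[0.047,0.0022,-0.0007,0,0,0.3,0.03]]

```text
time_s: 7.2
position: [0.4468, -0.1716, 0.1054]
tcp_rot: [[-0.102, -0.987, -0.121], [-0.015, -0.12, 0.993], [-0.995, 0.103, -0.003]]
force: [-0.2, 0.4, -1.6]
opening: 0.688
```

```bash
python3 chk.py b .0231
```

```text
7.2 lane tcp [-0.0146 -0.0014  0.0391] open 0.05984400456731957 F [-0.1858  0.395  -1.6474]
[ 0.016   0.0004  0.0015 -0.04   -0.14    0.07  ]
scene 0.95 [221.7, 106.4]
side 0.65 [226.5, 292.5]
```

View pics/b_scene.png

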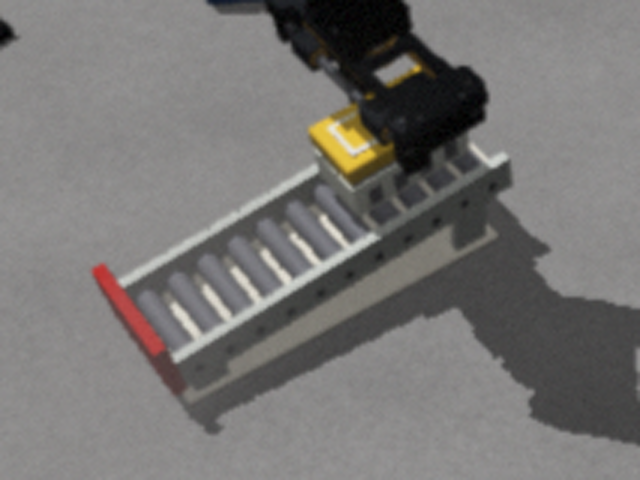

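View pics/b_side.png

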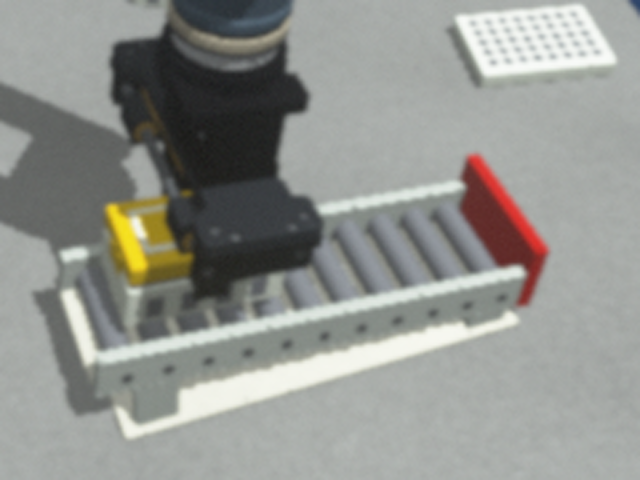

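```bash
cat > ov.py <<'E'
from mv import *; from rack import *
v=np.load("rack.npy"); s=read_state(); Rt=np.array(s["tcp_rot"])
V={"scene":[.45405,-.16590,np.radians(6.94)],"side":[.4588,-.1706,np.radians(6.94)]}
R0,t0=T(v); tl=R0.T@(np.array(s["position"])-t0)
for n in("scene","side"):
    c,K,R,t=cam(n); im=cv2.cvtColor(c["pixels"],cv2.COLOR_RGB2BGR)
    k=3.4; ox,oy=(130,60) if n=="scene" else (175,210)
    im=cv2.resize(im[oy:oy+150,ox:ox+200],None,fx=k,fy=k,interpolation=2)
    A,b=T(V[n])
    P=np.array([[a*.055+.002,w*.03,d] for d in(-.0231,.0319) for a,w in((-1,-1),(1,-1),(1,1),(-1,1))])+tl
    q=((proj(K,R,t,P@A.T+b)-[ox,oy]+.4)*k).astype(np.int32)
    cv2.polylines(im,[q[:4]],True,(0,255,0)); cv2.polylines(im,[q[4:]],True,(255,0,255))
    cv2.imwrite(f"pics/ov_{n}.png",im)
E
python3 ov.py
```

```text
(no output)
```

View pics/ov_scene.png

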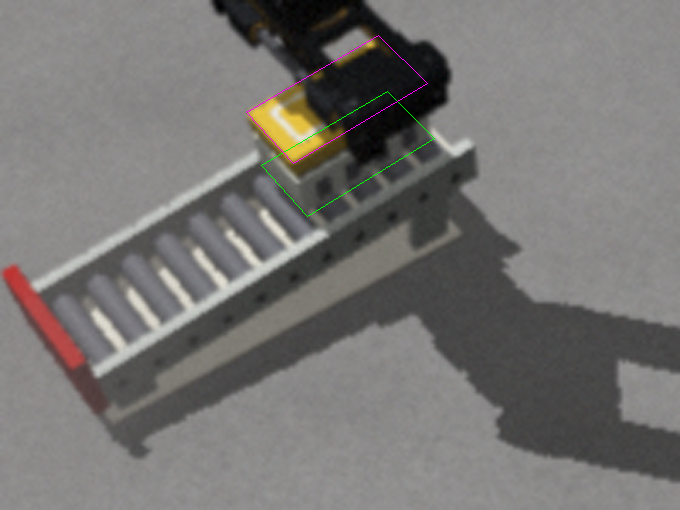

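View pics/ov_side.png

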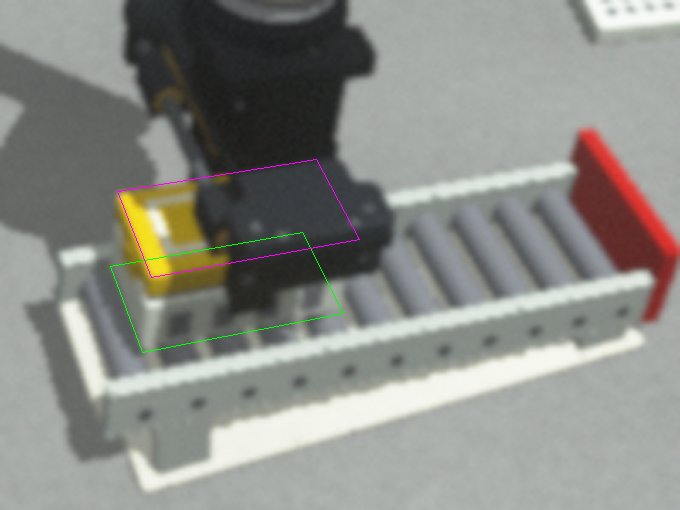

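Emit:
play_rows:
  rows:
    - [[0.006,0,0.001,0,0,0,0.03],[0.01,0,0.001,0,0,0,0.03],[0.013,0,0.001,0,0,0,0.03],[0.013,0,0.001,0,0,0,0.03],[0.013,0,0.001,0,0,0,0.03],[0.013,0,0.001,0,0,0,0.03]]

```text
time_s: 8.1
position: [0.4446, -0.1704, 0.0916]
tcp_rot: [[-0.104, -0.987, -0.12], [-0.014, -0.12, 0.993], [-0.994, 0.105, -0.001]]
force: [-0.3, 0.3, -3.3]
opening: 0.683
```

```bash
python3 chk.py c .0231
```

```text
8.1 lane tcp [-0.0152 -0.      0.0251] open 0.05943327379569395 F [-0.3447  0.3435 -3.3246]
[ 0.002  -0.0002  0.     -0.04   -0.06   -0.03  ]
scene 0.85 [225.9, 108.2]
side 0.98 [227.4, 294.4]
```

Step down in 1 mm increments watching the force.

Emit:
play_rows:
  rows:
    - [[0.001,0,0,0,0,0,0.03],[0.002,0,0,0,0,0,0.03],[0.002,0,0,0,0,0,0.03],[0.002,0,0,0,0,0,0.03]]

```text
time_s: 8.7
position: [0.4443, -0.1704, 0.0896]
tcp_rot: [[-0.104, -0.987, -0.121], [-0.014, -0.12, 0.993], [-0.994, 0.105, -0.001]]
force: [0.6, 0.2, -0.8]
opening: 0.689
```

```bash
python3 chk.py d .0231
```

```text
8.7 lane tcp [-0.0153  0.      0.0231] open 0.059916838645775405 F [ 0.6201  0.2058 -0.7514]
[ 0.     -0.0003 -0.     -0.04   -0.06   -0.03  ]
scene 0.76 [222.4, 108.7]
side 0.95 [225.9, 297.4]
```

View pics/d_side.png

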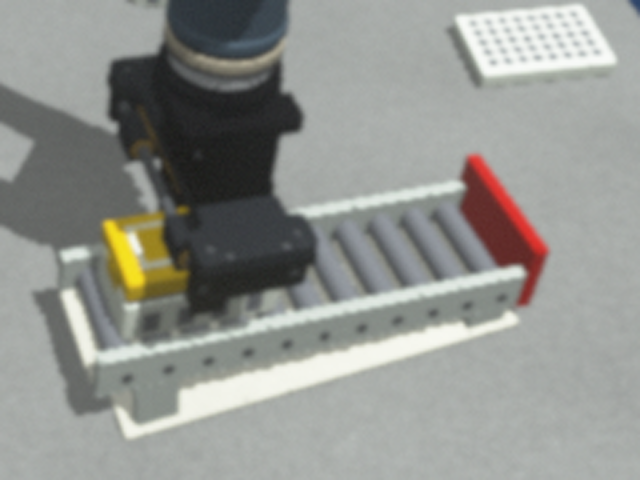

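Emit:
play_rows:
  rows:
    - [[0.001,0,0,0,0,0,0.03],[0.001,0,0,0,0,0,0.03],[0.001,0,0,0,0,0,0.03]]

```text
time_s: 9.2
position: [0.4447, -0.1704, 0.0894]
tcp_rot: [[-0.103, -0.987, -0.12], [-0.014, -0.119, 0.993], [-0.995, 0.104, -0.001]]
force: [0.7, 1.4, 5.1]
opening: 0.693
```

```bash
python3 -c "
from h import *
print(read_state()['position'],read_state()['force'])"
```

```text
[ 0.44470224 -0.17036     0.08940825] [0.72808954 1.37656208 5.08491826]
```

Emit:
play_rows:
  rows:
    - [[0,0,0,0,0,0,0.087],[0,0,0,0,0,0,0.087],[0,0,0,0,0,0,0.087],[0,0,0,0,0,0,0.087],[0,0,0,0,0,0,0.087],[0,0,0,0,0,0,0.087]]

```text
time_s: 9.8
position: [0.4441, -0.1704, 0.0885]
tcp_rot: [[-0.104, -0.987, -0.12], [-0.014, -0.12, 0.993], [-0.994, 0.105, -0.001]]
force: [-0.9, -0.1, -0.1]
opening: 0.992
```

```bash
python3 chk.py e .09
```

```text
9.8 lane tcp [-0.0154  0.0001  0.022 ] open 0.08629007138480982 F [-0.9182 -0.0946 -0.0552]
[-0.068  -0.0003 -0.0001 -0.04   -0.05   -0.05  ]
scene 0.81 [220.1, 111.7]
side 0.59 [267.9, 296.9]
```

View pics/e_side.png

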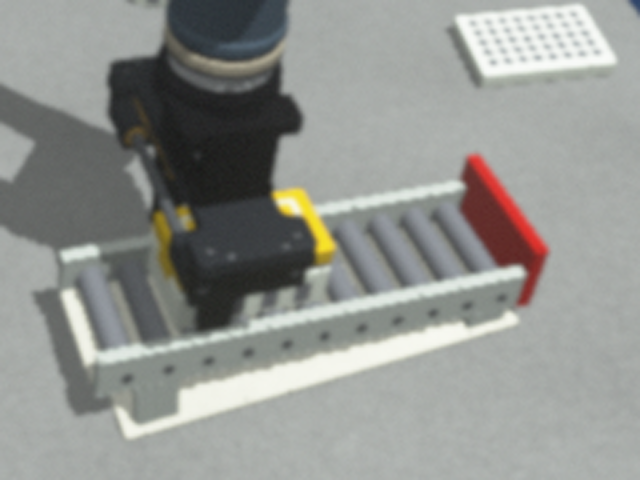

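It is rolling by itself. I'll retract along the tool axis while it goes.

Emit:
play_rows:
  rows:
    - [[-0.02,0,0,0,0,0,0.087],[-0.06,0,0,0,0,0,0.087],[-0.1,0,0,0,0,0,0.087],[-0.13,0,0,0,0,0,0.087],[-0.13,0,0,0,0,0,0.087],[-0.13,0,0,0,0,0,0.087],[-0.13,0,0,0,0,0,0.087],[-0.13,0,0,0,0,0,0.087],[-0.13,0,0,0,0,0,0.087],[-0.13,0,0,0,0,0,0.087],[-0.13,0,0,0,0,0,0.087],[-0.13,0,0,0,0,0,0.087]]

```text
time_s: 11.2
position: [0.4577, -0.1686, 0.2176]
tcp_rot: [[-0.105, -0.987, -0.121], [-0.014, -0.12, 0.993], [-0.994, 0.105, -0.001]]
force: [0.1, -0.4, -0.2]
opening: 1.002
```

Emit:
play_rows:
  rows:
    - [[0,0,0,0,0,0,0.087],[0,0,0,0,0,0,0.087],[0,0,0,0,0,0,0.087],[0,0,0,0,0,0,0.087],[0,0,0,0,0,0,0.087],[0,0,0,0,0,0,0.087],[0,0,0,0,0,0,0.087],[0,0,0,0,0,0,0.087],[0,0,0,0,0,0,0.087],[0,0,0,0,0,0,0.087]]

```text
time_s: 12.2
position: [0.4577, -0.1686, 0.2178]
tcp_rot: [[-0.104, -0.987, -0.12], [-0.014, -0.12, 0.993], [-0.994, 0.105, -0.001]]
force: [-0.9, -0.1, -0.3]
opening: 0.994
```

```bash
python3 chk.py f .09; python3 chk.py g .09 | tail -2
python3 - <<'E'
from fit import *; from rack import *
import pickle
V={"scene":[.45405,-.16590,np.radians(6.94)],"side":[.4588,-.1706,np.radians(6.94)]}
D=pickle.load(open("d0.pkl","rb"))
for n in("scene","side"):
    c,K,R,t=cam(n); m=trace(n,"yellow_box_center")[0]["mask"]; A,b=T(V[n])
    vis=cv2.bitwise_or
    def f(v):
        c_,s_=np.cos(v[2]),np.sin(v[2])
        P=np.array([[v[0]+c_*a*.055-s_*w*.03,v[1]+s_*a*.055+c_*w*.03,d] for a in(-1,1) for w in(-1,1) for d in(.01,.055)])@A.T+b
        h=hullmask(proj(K,R,t,P)); return 1-(h&m).sum()/(h|m).sum()
    r=minimize(f,[.17,0,0],method="Nelder-Mead",options=dict(initial_simplex=[[.17,0,0],[.15,0,0],[.17,.01,0],[.17,0,.1]])); print(n,"lane x,y,yawdeg",r.x[:2],np.degrees(r.x[2]),r.fun)
    for o in("blue_box_center","violet_box_center"):
        q=trace(n,o)
        if q: 
            ys,xs=np.nonzero(D[n][o]); y2,x2=np.nonzero(q[0]["mask"]); print(o,x2.mean()-xs.mean(),y2.mean()-ys.mean())
E
```

```text
12.2 lane tcp [-0.0153  0.0002  0.1521] open 0.08649334378125201 F [-0.8985 -0.1112 -0.3372]
[ 0.0621 -0.0003 -0.0001 -0.04   -0.05   -0.04  ]
scene 0.76 [167.8, 140.6]
side 0.87 [333.9, 272.3]
[ 0.0621 -0.0003 -0.0002 -0.04   -0.05   -0.04  ]
scene 0.91 [166.8, 140.8]
scene lane x,y,yawdeg [0.17020673 0.00431772] 0.618536774396685 0.057464788732394356
blue_box_center 0.4105707473243001 -0.020526343599556185
violet_box_center -0.3812190764046477 -0.205149912897582
side lane x,y,yawdeg [ 0.16686748 -0.00254186] 0.503912546698858 0.04036050156739812
violet_box_center -5.459409724975075 -3.452907213684341
```

View pics/g_side.png

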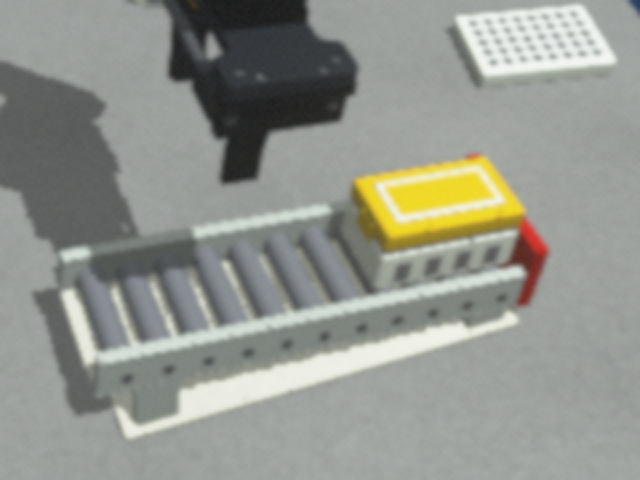

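View pics/g_scene.png

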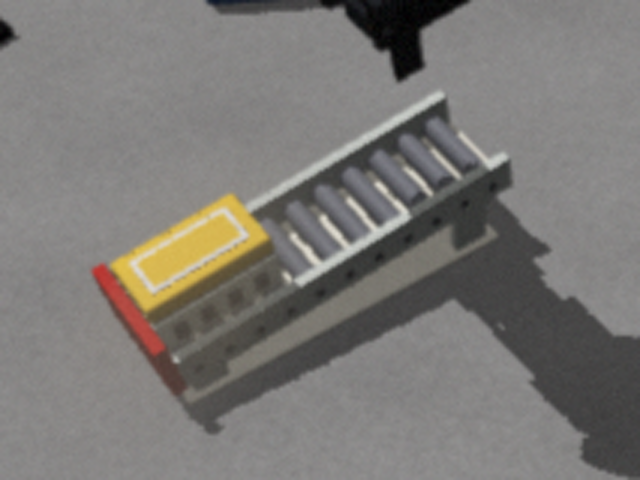

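```bash
python3 -c "
from rig import *
print(hand_in())"
```

```text
the job is handed in; nothing more can be done
None
```

I set the yellow-lid box on the rollers at the high end of the rack and let go after feeling about 5 N of contact, at x ≈ -0.013 m and y ≈ 0 in the lane frame. It rolled down on its own while I drew the gripper back, and I handed the job in just after 12 s; no verdict was reported.

- **Yellow box:** the last pictures show it upright against the red stop. The scene camera puts it at x ≈ 0.170 m and y ≈ +0.004 m, the side camera at x ≈ 0.167 m and y ≈ -0.003 m, both turned about 0.5° from the lane. The gripper is well clear.
- **Blue and violet boxes:** the scene camera shows both within 0.5 px of where they started. The side camera did not detect the blue box at the end. It put the violet box about 6 px off, which I take to be the arm hiding part of it, but I did not confirm that.
- **Camera disagreement:** at the start the scene and side cameras differed by 5 to 7 mm on the rack position. I used the average for placing and each camera's own fit for the final check.

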